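Turn a specimen mount face down through the twist chute

ROBOT

A 6-joint arm with a two-finger parallel gripper is mounted at the origin on the work surface. World frame = base frame: x ahead of the robot, y to its left, z up, the work surface at z = 0. Lengths are in mm, angles in rad, forces in N, time in s.
With the tool pointing down it reaches from about 325 to 775 mm from the base axis. Payload 5.5 kg.
Tool frame: the origin (TCP) lies at the very end of the fingers, on their centre line; the grasp point (between the pads) lies 19 mm behind it; z points along the fingers, y is the line along which they close (so a half turn about z gives the same grasp; the last joint's range is limited). The gripper opens to 88 mm and grips with 3 to 60 N. Pads are 20 mm wide; open, the fingers measure 115 mm over their backs; the gripper's body (75 mm by 178 mm) begins 61 mm behind the grasp point.
Start: joints at [1.157, 0.091, 1.231, -0, 1.82, -0.057], TCP at [209.572, 562.224, 222.631] pointing down, gripper open.
Joint ranges: [-2.87, 2.87], [-0.86, 2.18], [0.17, 2.46], [-1.51, 4.65], [0.06, 2.69], [-2.65, 2.65]. Speed limits (rad/s): [2.57, 2.57, 3.01, 3.14, 3.14, 3.14].

INTERFACE

Orientations are given as a 3x3 rotation matrix whose columns are the frame's x, y, z axes.
In Python, from rig import bot, optics gives the robot as it stands (bot), with the cameras (optics).
- The arm moves only by the tool nudge_tcp, called after ">>>" as name(argument=value, ...) on one line, values as JSON. Schema: {"type":"object","properties":{"increments":{"type":"array","items":{"type":"object","properties":{"d":{"type":"array","items":{"type":"number"},"minItems":3,"maxItems":3},"rz":{"type":"number"},"finger_gap":{"type":"number"}},"additionalProperties":false,"required":["finger_gap"]},"minItems":1,"maxItems":20},"grip_force":{"type":"number"},"only":{"type":"string"},"quiet":{"type":"boolean"},"lines":{"type":"string"}},"required":["increments"],"additionalProperties":false}. increments is a list of rows, 1 to 20 of them, each an object with the fields d (a list: dx, dy, dz in shares of 75 cm (1.0 is 75 cm)), rz (a turn about the tool's z in a scale on which 1.0 is 2 rad), finger_gap (the opening from 0.0 (shut) to 1.0 (fully open)); a field left out counts as zero (the opening has to be given); each row is the pose to reach, as a shift and turn from the pose commanded when the call began, along the tool's axes at that moment; what a row does not reach only later rows make up. A row lasts 1/10 s, in which the tool goes at most 50 mm and 0.15 rad, less where a joint would pass 70% of its speed; a pose out of reach is approached as far as the arm can. The fingers move at their own pace and stop on an object; grip_force is the grip in N (left out, the last holds). Time passes only in rows, so rows that do not move let the fingers close. The tool returns the time, the measured TCP pose, the force, the opening and the grip force at its end. only (a regular expression) keeps the lines of the reply that match it, lines (a string "A,B") keeps lines A to B, and quiet returns only ok. Input that does not fit is refused with a message, and nothing moves.
- bot.observe(): the state, without advancing time (a new reading comes with each control period).
- optics.get_image(name): name is "side" or "top" or "wrist"; returns a dict with "pixels" (400x640x3 uint8, red, green, blue), "mtx" (3x3 intrinsics, pixels), "k1" (the pictures are not rectified: a ray, as slopes to the right and down, at radius r is drawn at 1 + k1 r^2 times it, then the intrinsics apply), "origin" and "attitude" of the camera in the world. Camera axes: x right, y down, z forward; pixel columns grow to the right and rows downward; lengths in mm; the calibration is good to about 2 mm. A picture is of the moment at which its call begins. There is no depth.
- bot.finish_job(): hands the job in; it is judged then, once.
The state is a dict: "time": time; "joints": joint angles; "dq": joint speeds; "joint_efforts": joint torques, N m; "position": TCP position; "tcp_rot": TCP orientation; "wrist_force": force on the tool from outside, world axes, zero at the start; "moment": the same for the moment, N m; "grip_width": opening from 0.0 (shut) to 1.0 (fully open); "gripper_force": force on a finger pad.
Only numpy, scipy, OpenCV 4.12 (cv2) and the standard library are available. Lean on these libraries where they do the work, as an engineer would, in place of code of your own. Each camera call takes 0.05 s, during which the arm holds its last target. There are 200 camera calls.

TASK

The reader looks up from below, so the framed specimen mount on the loading deck has to reach it face down: slide the gate of the turnover unit fully open to its end stop, then, without picking the mount up, push it along the deck and over the lip so that it drops through the twisted rod chute and comes to rest face down on the reading bed, home against the end stop. Leave the gate fully open and the things on the bench around the unit where they are.

Things in the scene. Friction and masses are not known exactly. Their poses are not given: they have to be found in the camera images.
- turnover: Turnover unit fixed to the bench: grey base plate 530 x 150 x 8 mm with, end to end, a raised steel loading deck on a white pedestal, a twisted chute of steel rods and a low black sloping reading bed. Origin: on the bench, under its middle. x: level, the way the mount travels (deck to bed); z up; y left of the travel. Deck top: level, z = 270 mm, from x = -275 to -75 mm (lip), rear end open.
- throat (a point): On the deck's surface, mid-way across, where the throat begins (x = -115 mm in the unit); axes as the unit's. Throat: 70 mm wide between fences, from here to 26 mm on. Before it the fences (10 mm high, 3 mm thick) funnel in over 70 mm from the full deck width (136 mm clear) and run straight back from there. The gate blade crosses 31.5 mm beyond this point, the lip lies 40 mm beyond.
- lip (a point): Middle of the deck's lip, on the deck's surface; axes as the unit's. The mount tips over the lip and slides down by itself once its centre is 5 to 10 mm past it. The chute's side rods begin right at the lip, 74 mm apart in the clear; its flared roof begins 60 mm past it; nothing of the mouth stands more than 22 mm above the deck.
- gate (a joint): Sliding gate across the throat: 0 = closed (blocks the mount; may start up to 4 mm ajar), 0.075 m = fully open at its end stop. It slides along the unit's +y, takes about 2 to 3 N to move and stays where it is left.
- gate_knob (a point): Centre of the top of the gate's black upright knob (18 mm diameter, 20 mm high on a thinner 12 mm neck; the knob's top is 47 mm above the deck, the 5 mm thick blade's top edge 17 mm above the deck). Moves with the gate; axes as the unit's.
- mid_chute (a point): Point on the centre line of the twisted chute, half way through the twist; axes as the unit's. The chute falls at 45 degrees from the lip, 280 mm long, with a clear slot 68 x 26 mm, and turns the mount half over about its line of travel.
- bed_place (a point): Where the centre of the mount lies when it is home on the reading bed: 3 mm above the bed and 25 mm up-slope of its black end stop. The bed slopes down by 20 degrees along the unit's x; side fences leave it 72 mm wide. Axes as the unit's (level).
- mount: Framed specimen mount: flat aluminium frame 50 x 64 x 6 mm (x, y, z), about 40 g; origin at its centre. Its face (+z) has a black gridded cell with pale specimens beside a white paper strip; its back is bare. It starts face up on the deck, up to 0.4 rad from square, its x roughly along the unit's x; it is fed with its 64 mm side across the throat. Slides easily (friction about 0.3).
- petri_dish: Bystander: clear round dish, 90 mm across, 16 mm high, on the bench beyond the unit.
- picking_tray: Bystander: black gridded tray 75 x 105 x 14 mm, on the bench beyond the unit.
- slide_box: Bystander: small white slide box 90 x 100 x 34 mm, on the bench beyond the unit.
- vial: Bystander: glass vial with a cap, 28 mm across, 60 mm high, on the bench between robot and unit, to the robot's right.

How it is judged:
By the outcome, as a careful person would: the job done as asked, in the order asked, and still so for the second after the job is handed in, with the robot touching nothing.
It also fails if it takes over 56 s, if anything falls off the work surface, if the arm or the gripper's body presses on something with over 40 N, if the wrist force passes 120 N, or if a joint passes its speed limit or range.

## Working session

There is one attempt and no reset: what is moved stays moved. The work goes in short steps, Python scripts to look and compute and a tool call to move; the robot and the scene stay as the last step left them, time stands still between calls to the robot, and variables do not carry over. Pictures are saved under pics/ and viewed, at most 10 in all, crops included, and the job is handed in when it is done.

```bash
ls; mkdir -p pics; python3 - <<'E'
from rig import bot, optics
import cv2,numpy as np
for n in("top","side"):
    d=optics.get_image(n); cv2.imwrite(f"pics/{n}0.png",d["pixels"][...,::-1])
    print(n,d["mtx"].tolist(),d["k1"],d["origin"],np.round(d["attitude"],4).tolist())
s=bot.observe();print(s["position"],s["tcp_rot"],s["time"])
E
```

```text
pics
rig.py
top [[515.277667113679, 0.0, 317.0198328836899], [0.0, 515.277667113679, 195.73954661636733], [0.0, 0.0, 1.0]] -0.09010437797796676 [ 446.82285257  -97.14451337 1349.044299  ] [[0.0234, -0.9959, 0.0878], [-0.9997, -0.0228, 0.008], [-0.006, -0.088, -0.9961]]
side [[366.14365382298206, 0.0, 312.3257374161874], [0.0, 366.14365382298206, 195.66777466427004], [0.0, 0.0, 1.0]] -0.012865029530616067 [ 491.00105173  559.18715478 1014.73354866] [[-0.9949, -0.0781, 0.0633], [-0.1005, 0.7812, -0.6162], [-0.0013, -0.6194, -0.7851]]
[209.46994145 561.97204986 221.63555645] [[-9.37022759e-01  3.49267676e-01 -6.63334247e-04]
 [ 3.49268300e-01  9.37021408e-01 -1.59245043e-03]
 [ 6.53669303e-05 -1.72384392e-03 -9.99998512e-01]] 0.1
```

View pics/top0.png

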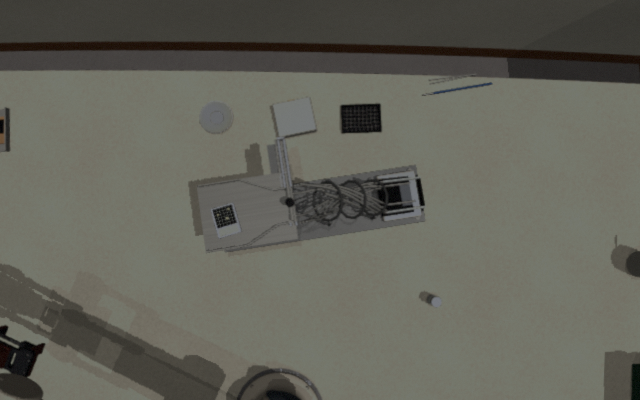

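View pics/side0.png

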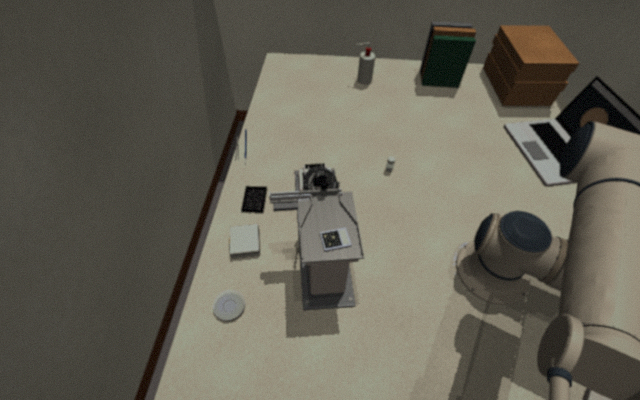

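The top view shows the deck at (200–298, 175–250), the mount near (225, 217), the gate knob near (290, 202) and the bed on the right near (400, 195). Travel runs to image right. I'll zoom in to get measurements.

```bash
python3 - <<'E'
import cv2
a=cv2.imread("pics/top0.png")[125:265,185:435]
a=cv2.convertScaleAbs(cv2.resize(a,None,fx=3.2,fy=3.2,interpolation=cv2.INTER_CUBIC),alpha=1.5)
cv2.imwrite("pics/topc.png",a)
E
```

```text
(no output)
```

View pics/topc.png

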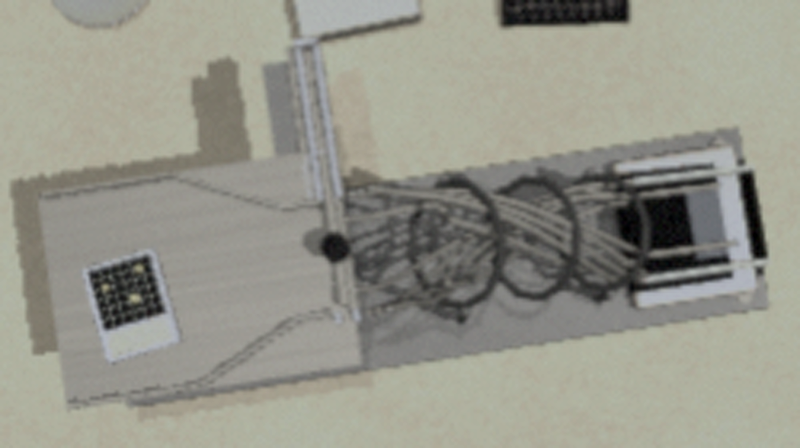

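```bash
cat > h.py <<'E'
import numpy as np,cv2
from rig import bot, optics
def ray(d,uv,z):
    uv=np.array(uv,float).reshape(-1,1,2)
    n=cv2.undistortPoints(uv,d["mtx"],np.array([d["k1"],0,0,0.]))[:,0]
    r=np.c_[n,np.ones(len(n))]@np.array(d["attitude"]).T; o=np.array(d["origin"])
    return o+r*((z-o[2])/r[:,2])[:,None]
def crop(uv,x0=185,y0=125,f=3.2): return (np.array(uv,float)+.5)/f-.5+[x0,y0]
E
python3 - <<'E'
from h import *
from scipy.optimize import least_squares
d=optics.get_image("top")
D=ray(d,crop([[40,196],[68,408],[362,368]]),270); B=ray(d,crop([[740,128],[768,305]]),8)
K=ray(d,crop([[335,247]]),317)[0]; M=ray(d,crop([[85,268],[150,250],[180,342],[108,361]]),276)
print(D.round(1),B.round(1),K.round(1),M.round(1))
print("deck width",np.linalg.norm(D[0]-D[1]),"len",np.linalg.norm(D[2]-D[1]))
w=np.linalg.norm(D[0]-D[1])/2
loc=np.array([[-275,w],[-275,-w],[-75,-w],[265,75],[265,-75]]);P=np.r_[D,B][:,:2]
def T(p,l):
    c,s=np.cos(p[2]),np.sin(p[2]);return l@np.array([[c,s],[-s,c]])+p[:2]
r=least_squares(lambda p:(T(p,loc)-P).ravel(),[450,50,-1.5]);p=r.x
print(p,r.fun.reshape(-1,2).round(1))
inv=lambda q:(np.atleast_2d(q)[:,:2]-p[:2])@np.array([[np.cos(p[2]),-np.sin(p[2])],[np.sin(p[2]),np.cos(p[2])]])
print("knob unit",inv(K),"mount unit",inv(M),inv(M).mean(0))
ux=[np.cos(p[2]),np.sin(p[2])];print(ux,"lip",T(p,np.array([[-75,0.]])),"knob",K)
E
```

```text
[[557.  166.  270. ]
 [417.9 141.6 270. ]
 [449.  -50.4 270. ]] [[ 653.1 -344.8    8. ]
 [ 508.  -368.6    8. ]] [524.2 -33.5 317. ] [[509.7 132.7 276. ]
 [522.5  90.3 276. ]
 [462.9  68.4 276. ]
 [449.3 115.2 276. ]]
deck width 141.22927842746992 len 194.52072908686833
[ 534.32518853 -107.38089534   -1.38976616] [[ -2.8   9.8]
 [ -2.6   8.8]
 [  2.4   4.1]
 [  2.7  -9.8]
 [  0.3 -12.9]]
knob unit [[-74.49570982   3.34983606]] mount unit [[-240.56870929   18.97976351]
 [-196.53344491   23.95508299]
 [-185.76214813  -38.61532444]
 [-234.19725961  -43.53882959]] [-214.26539049   -9.80482688]
[np.float64(0.1800429991825469), np.float64(-0.9836587408473293)] lip [[520.82196359 -33.60648977]] knob [524.20785303 -33.49942469 317.        ]
```

```bash
cat >> h.py <<'E'
def proj(d,P):
    R=np.array(d["attitude"]).T; t=-R@np.array(d["origin"])
    return cv2.projectPoints(np.array(P,float).reshape(-1,1,3),cv2.Rodrigues(R)[0],t,d["mtx"],np.array([d["k1"],0,0,0.]))[0][:,0]
def U(p,l):
    l=np.atleast_2d(np.array(l,float));c,s=np.cos(p[2]),np.sin(p[2])
    return np.c_[l[:,:2]@np.array([[c,s],[-s,c]])+p[:2],l[:,2]]
def inv(p,q): return (np.atleast_2d(q)[:,:2]-p[:2])@np.array([[np.cos(p[2]),-np.sin(p[2])],[np.sin(p[2]),np.cos(p[2])]])
LINES=[[(-275,71,270),(-75,71,270),(-75,-71,270),(-275,-71,270),(-275,71,270)],
 [(-265,75,8),(265,75,8),(265,-75,8),(-265,-75,8)]]+[[(-275,s*68,280),(-185,s*68,280),(-115,s*35,280),(-89,s*35,280)] for s in(1,-1)]
def overlay(d,p,name,x0,y0,w,h,f,extra=[]):
    a=cv2.resize(d["pixels"][y0:y0+h,x0:x0+w,::-1],None,fx=f,fy=f,interpolation=cv2.INTER_CUBIC)
    a=cv2.convertScaleAbs(a,alpha=1.4)
    for L in LINES+extra:
        q=(proj(d,U(p,L))-[x0,y0]+.5)*f-.5
        cv2.polylines(a,[np.round(q).astype(int).reshape(-1,1,2)],False,(0,0,255),1,cv2.LINE_AA)
    cv2.imwrite("pics/"+name,a)
    return a
E
python3 - <<'E'
from h import *
d=optics.get_image("top");s=optics.get_image("side")
yaw=-1.40;c,sn=np.cos(yaw),np.sin(yaw)
mid=np.array([487.5,153.8]); p=np.array([*(mid+275*np.array([c,sn])),yaw])
p[:2]+=0
print(p)
a=overlay(d,p,"o1.png",185,125,250,140,3.2)
b=overlay(s,p,"o2.png",220,150,160,170,3.5)
cv2.imwrite("pics/o12.png",cv2.resize(np.vstack([a,np.zeros((5,800,3),np.uint8)]),None,fx=1,fy=1))
# numeric: bright paper/knob
g=d["pixels"].astype(int).sum(2)/3
k=np.argwhere(g[190:214,280:300]<35)
print("knob px",k.mean(0)[::-1]+[280,190],len(k))
E
```

```text
[ 534.2409643  -117.19867575   -1.4       ]
knob px [289.39215686 201.80392157] 51
```

View pics/o1.png

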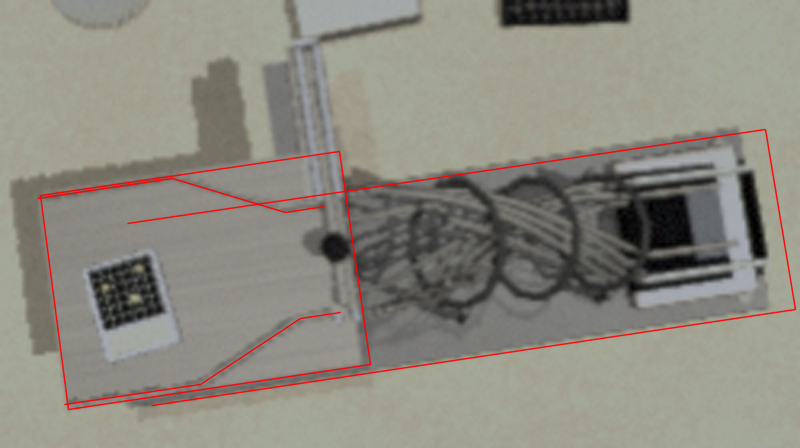

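View pics/o2.png

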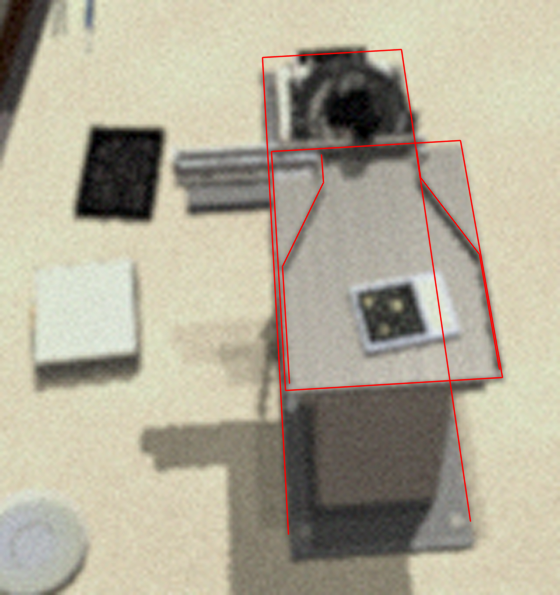

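The overlay fits the deck and fences to within a few mm. It puts the knob near crop px (335, 247) and the mount centred at crop px (131, 305). Next I'll work out the tool shifts.

```bash
cat >> h.py <<'E'
p=np.array([534.24,-117.2,-1.40]); p=np.array([*U(p,[2,1,0])[0,:2],-1.40])
def togo(ux,uy,z):
    s=bot.observe();R=np.array(s["tcp_rot"]);q=U(p,[ux,uy,z])[0]
    a=p[2]+np.pi/2;ty=R[:2,1];da=a-np.arctan2(ty[1],ty[0]);da=(da+np.pi)%(2*np.pi)-np.pi
    print("t",s["time"],"shift",(R.T@(q-s["position"])).round(1),"turn",round(-da,3),"now unit",inv(p,s["position"]).round(1),"z",s["position"][2].round(1),"F",np.round(s["wrist_force"],1))
E
python3 - <<'E'
from h import *
d=optics.get_image("top")
k=ray(d,[[289.5,201.9]],315);print("knob",inv(p,k))
m=inv(p,ray(d,crop([[85,268],[150,250],[180,342],[108,361]]),276));print(m.round(1),m.mean(0))
togo(-83,inv(p,k)[0,1]-37,360)
E
```

```text
knob [[-85.98858956   3.35011407]]
[[-252.4   17.3]
 [-208.4   22.7]
 [-197.   -39.8]
 [-245.4  -45.2]] [-225.81558596  -11.24415825]
t 0.3 shift [-472.5 -469.7 -137.5] turn 1.043 now unit [[-726.6 -205.5]] z 222.2 F [-0.2  0.8  0.1]
```

The manual's scale: shifts go in shares of 75 cm and turns go in shares of 2 rad. Converting my numbers, -472 mm is -0.6293, -470 mm is -0.6267, 1.043 rad is 0.5215.

>>> nudge_tcp(increments=[{"d":[0,0,-0.08],"finger_gap":0},{"d":[-0.04,-0.04,-0.184],"rz":0.075,"finger_gap":0},{"d":[-0.0933,-0.0933,-0.184],"rz":0.15,"finger_gap":0},{"d":[-0.14,-0.14,-0.184],"rz":0.225,"finger_gap":0},{"d":[-0.1867,-0.1867,-0.184],"rz":0.3,"finger_gap":0},{"d":[-0.2333,-0.2333,-0.184],"rz":0.375,"finger_gap":0},{"d":[-0.28,-0.28,-0.184],"rz":0.45,"finger_gap":0},{"d":[-0.3267,-0.3267,-0.184],"rz":0.5215,"finger_gap":0},{"d":[-0.3733,-0.3733,-0.184],"rz":0.5215,"finger_gap":0},{"d":[-0.42,-0.42,-0.184],"rz":0.5215,"finger_gap":0},{"d":[-0.4667,-0.4667,-0.184],"rz":0.5215,"finger_gap":0},{"d":[-0.5133,-0.5133,-0.184],"rz":0.5215,"finger_gap":0},{"d":[-0.56,-0.56,-0.184],"rz":0.5215,"finger_gap":0},{"d":[-0.6067,-0.6,-0.184],"rz":0.5215,"finger_gap":0},{"d":[-0.6293,-0.6267,-0.184],"rz":0.5215,"finger_gap":0},{"d":[-0.6293,-0.6267,-0.184],"rz":0.5215,"finger_gap":0},{"d":[-0.6293,-0.6267,-0.184],"rz":0.5215,"finger_gap":0},{"d":[-0.6293,-0.6267,-0.184],"rz":0.5215,"finger_gap":0}])

```text
time: 2.1
position: [487.4, -42.2, 361.0]
tcp_rot: [[-0.171, 0.985, 0.0], [0.985, 0.171, 0.0], [0.0, 0.0, -1.0]]
wrist_force: [0.4, -0.9, -0.6]
grip_width: 0.007
gripper_force: 0.0
```

```bash
python3 - <<'E'
from h import *
togo(-83.5,-34,302)
d=optics.get_image("wrist");cv2.imwrite("pics/w1.png",d["pixels"][...,::-1])
E
```

```text
t 2.1 shift [-0.4  0.4 59. ] turn 0.001 now unit [[-83.9 -34.4]] z 361.0 F [ 0.4 -0.9 -0.6]
```

View pics/w1.png

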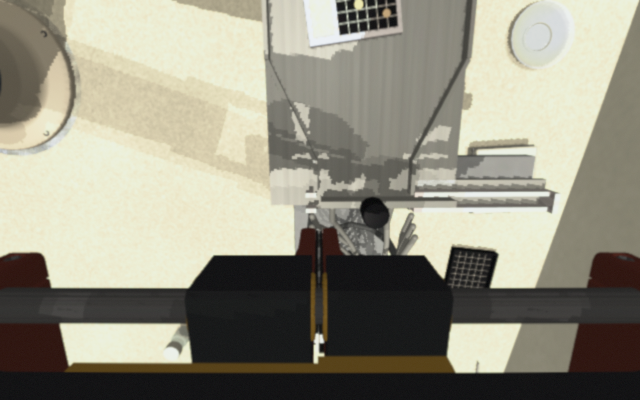

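The wrist view shows the knob's top at (374, 209), the throat starting at (317, 161) and (411, 159), the funnel kinks at (268, 60) and (469, 60), and the lip corner at (270, 205). The fingers are on the near side of the knob.

```bash
python3 - <<'E'
from h import *
d=optics.get_image("wrist")
print("knob",inv(p,ray(d,[[374,209]],317)).round(1))
print("fences/kinks",inv(p,ray(d,[[317,161],[411,159],[268,60],[469,60]],280)).round(1))
print("lip corner",inv(p,ray(d,[[270,205]],270)).round(1))
print("mount rear?",inv(p,ray(d,[[311,46],[401,33]],276)).round(1))
E
```

```text
knob [[-93.3   1.5]]
fences/kinks [[-119.5  -35.4]
 [-121.1   33.5]
 [-188.6  -68.9]
 [-188.9   68.6]]
lip corner [[-83.4 -72.6]]
mount rear? [[-198.2  -39.6]
 [-206.6   21.9]]
```

Scaled: 80 mm is 0.1067, 77 mm is 0.1027.

```bash
sed -i 's/^def togo/p=np.array([*U(p,[-5,0,0])[0,:2],-1.40])\ndef togo/' h.py
```

>>> nudge_tcp(increments=[{"d":[0.008,0,0.0267],"finger_gap":0},{"d":[0.008,0,0.06],"finger_gap":0},{"d":[0.008,0,0.0787],"finger_gap":0},{"d":[0.008,0,0.0787],"finger_gap":0},{"d":[0.008,0.008,0.0787],"finger_gap":0},{"d":[0.008,0.016,0.0787],"finger_gap":0},{"d":[0.008,0.0213,0.0787],"finger_gap":0},{"d":[0.008,0.0267,0.0787],"finger_gap":0},{"d":[0.008,0.0347,0.0787],"finger_gap":0},{"d":[0.008,0.0427,0.0787],"finger_gap":0},{"d":[0.008,0.0507,0.0787],"finger_gap":0},{"d":[0.008,0.0587,0.0787],"finger_gap":0},{"d":[0.008,0.0667,0.0787],"finger_gap":0},{"d":[0.008,0.0747,0.0787],"finger_gap":0},{"d":[0.008,0.0827,0.0787],"finger_gap":0},{"d":[0.008,0.0907,0.0787],"finger_gap":0},{"d":[0.008,0.0973,0.0787],"finger_gap":0},{"d":[0.008,0.1027,0.0787],"finger_gap":0},{"d":[0.008,0.1067,0.0787],"finger_gap":0},{"d":[0.008,0.1067,0.0787],"finger_gap":0}])

```text
time: 4.2
position: [566.0, -23.4, 301.3]
tcp_rot: [[-0.17, 0.985, 0.0], [0.985, 0.17, 0.0], [0.0, 0.0, -1.0]]
wrist_force: [0.1, -0.4, -0.2]
grip_width: 0.008
gripper_force: 0.0
```

Scaled: 5 mm is 0.0067, 4 mm is 0.0053.

>>> nudge_tcp(increments=[{"d":[0,0.0013,0],"finger_gap":0},{"d":[0,0.0027,0],"finger_gap":0},{"d":[0,0.004,0],"finger_gap":0},{"d":[0,0.0053,0],"finger_gap":0},{"d":[0,0.0067,0],"finger_gap":0},{"d":[0,0.0067,0],"finger_gap":0}])

```text
time: 4.8
position: [570.5, -22.6, 301.5]
tcp_rot: [[-0.17, 0.985, -0.0], [0.985, 0.17, 0.0], [0.0, -0.0, -1.0]]
wrist_force: [-0.6, 0.3, -0.4]
grip_width: 0.007
gripper_force: 0.8
```

```bash
python3 -c "
from h import *
togo(-85,52.5,302)"
```

```text
t 4.8 shift [ 1.   1.7 -0.5] turn 0.0 now unit [[-84.   50.8]] z 301.5 F [-0.6  0.3 -0.4]
```

Scaled: 3 mm is 0.004, 2 mm is 0.0027.

>>> nudge_tcp(increments=[{"d":[0,0.0013,0],"finger_gap":0},{"d":[0,0.0027,0],"finger_gap":0},{"d":[0,0.004,0],"finger_gap":0}])

```text
time: 5.1
position: [573.5, -22.2, 301.7]
tcp_rot: [[-0.17, 0.985, 0.0], [0.985, 0.17, -0.0], [-0.0, 0.0, -1.0]]
wrist_force: [-2.4, -1.3, -2.2]
grip_width: 0.003
gripper_force: 1.0
```

```bash
python3 - <<'E'
from h import *
d=optics.get_image("wrist");cv2.imwrite("pics/w2.png",d["pixels"][...,::-1])
E
```

```text
(no output)
```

View pics/w2.png

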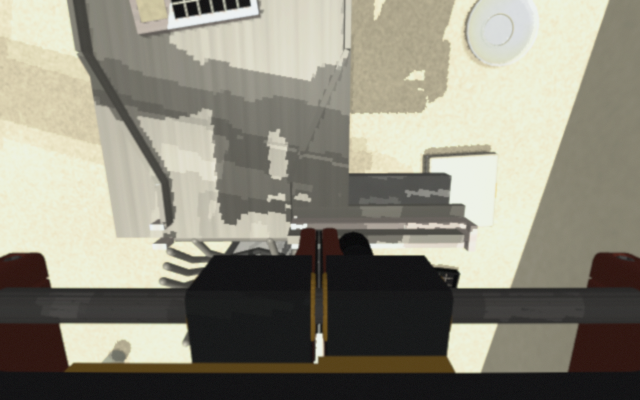

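The knob is pushed along beside the fingers at (352, 241) and the blade is clear of the throat. I'll keep creeping until it meets the stop.

Scaled: 2 mm is 0.0027, 1 mm is 0.0013.

>>> nudge_tcp(increments=[{"d":[0,0.0013,0],"finger_gap":0},{"d":[0,0.0027,0],"finger_gap":0}], only="position|wrist_f")

```text
position: [575.4, -21.8, 301.7]
wrist_force: [-2.1, 0.2, -0.7]
```

>>> nudge_tcp(increments=[{"d":[0,0.0013,0],"finger_gap":0},{"d":[0,0.0027,0],"finger_gap":0}], only="position|wrist_f")

```text
position: [576.3, -21.6, 301.7]
wrist_force: [-9.1, -1.9, 0.5]
```

Scaled: 1.4 mm is 0.0019, 0.7 mm is 0.0009.

>>> nudge_tcp(increments=[{"d":[0,0.0009,0],"finger_gap":0},{"d":[0,0.0019,0],"finger_gap":0}], only="position|wrist_f")

```text
position: [576.4, -21.6, 301.7]
wrist_force: [-14.6, -2.5, 0.7]
```

```bash
python3 -c "
from h import *
togo(-85,52.5,302)"
```

```text
t 5.75 shift [ 1.  -4.3 -0.2] turn -0.001 now unit [[-84.   56.8]] z 301.7 F [-14.6  -2.5   0.7]
```

Scaled: 196 mm is 0.2613, 190 mm is 0.2533.

>>> nudge_tcp(increments=[{"d":[0,-0.008,0],"finger_gap":0},{"d":[0,-0.02,0],"finger_gap":0},{"d":[0,-0.0267,-0.04],"finger_gap":0.3},{"d":[0.0267,-0.04,-0.0667],"finger_gap":0.3},{"d":[0.08,-0.06,-0.0667],"finger_gap":0.3},{"d":[0.14,-0.0867,-0.0667],"finger_gap":0.3},{"d":[0.2,-0.0867,-0.0667],"finger_gap":0.3},{"d":[0.2533,-0.0867,-0.0667],"finger_gap":0.3},{"d":[0.2613,-0.0867,-0.0667],"finger_gap":0.3},{"d":[0.2613,-0.0867,-0.0667],"finger_gap":0.3},{"d":[0.2613,-0.0867,-0.0667],"finger_gap":0.3}])

```text
time: 6.85
position: [481.5, 160.1, 351.8]
tcp_rot: [[-0.17, 0.986, 0.001], [0.986, 0.17, -0.0], [-0.0, 0.001, -1.0]]
wrist_force: [-0.1, -0.3, -0.1]
grip_width: 0.3
gripper_force: 0.0
```

```bash
python3 - <<'E'
from h import *
togo(-279,-8,274)
d=optics.get_image("top");overlay(d,p,"o3.png",185,125,250,140,3.2)
E
```

```text
t 6.85 shift [-0.2 -2.2 77.8] turn -0.0 now unit [[-279.2   -5.8]] z 351.8 F [-0.1 -0.3 -0.1]
```

View pics/o3.png

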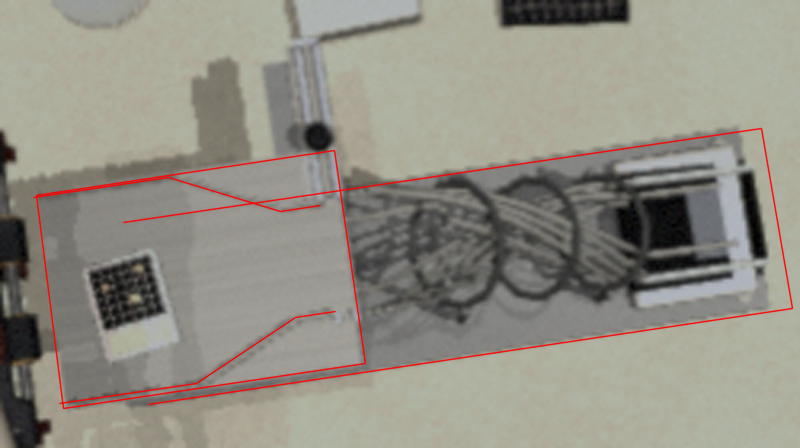

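The gate is fully open with its knob at (318, 136). The mount hasn't moved, and the fingers are behind it and clear. Next I'll lower the fingers and push.

Scaled: -80 mm is -0.1067, 79 mm is 0.1053.

>>> nudge_tcp(increments=[{"d":[0,-0.0027,0.0467],"finger_gap":0.3},{"d":[0,-0.0027,0.0867],"finger_gap":0.3},{"d":[0,-0.0027,0.1013],"finger_gap":0.3},{"d":[0,-0.0027,0.1053],"finger_gap":0.3},{"d":[0,-0.0027,0.1053],"finger_gap":0.3},{"d":[-0.0107,-0.0027,0.1053],"finger_gap":0.3},{"d":[-0.0187,-0.0027,0.1053],"finger_gap":0.3},{"d":[-0.0267,-0.0027,0.1053],"finger_gap":0.3},{"d":[-0.0347,-0.0027,0.1053],"finger_gap":0.3},{"d":[-0.0427,-0.0027,0.1053],"finger_gap":0.3},{"d":[-0.0507,-0.0013,0.1053],"finger_gap":0.3},{"d":[-0.0587,0,0.1053],"finger_gap":0.3},{"d":[-0.0667,0.0013,0.1053],"finger_gap":0.3},{"d":[-0.0747,0.0027,0.1053],"finger_gap":0.3},{"d":[-0.0827,0.004,0.1053],"finger_gap":0.3},{"d":[-0.0907,0.0053,0.1053],"finger_gap":0.3},{"d":[-0.0987,0.0053,0.1053],"finger_gap":0.3},{"d":[-0.1067,0.0067,0.1053],"finger_gap":0.3},{"d":[-0.1067,0.0067,0.1053],"finger_gap":0.3}])

```text
time: 8.8
position: [500.0, 82.1, 272.6]
tcp_rot: [[-0.169, 0.986, -0.0], [0.986, 0.169, -0.0], [-0.0, -0.0, -1.0]]
wrist_force: [0.2, 0.3, -0.1]
grip_width: 0.303
gripper_force: 0.0
```

```bash
python3 - <<'E'
from h import *
togo(-110,0,273)
d=optics.get_image("wrist");cv2.imwrite("pics/w4.png",d["pixels"][...,::-1])
E
```

```text
t 8.8 shift [-89.2   0.9  -0.4] turn -0.001 now unit [[-199.2   -0.8]] z 272.6 F [ 0.2  0.3 -0.1]
```

View pics/w4.png

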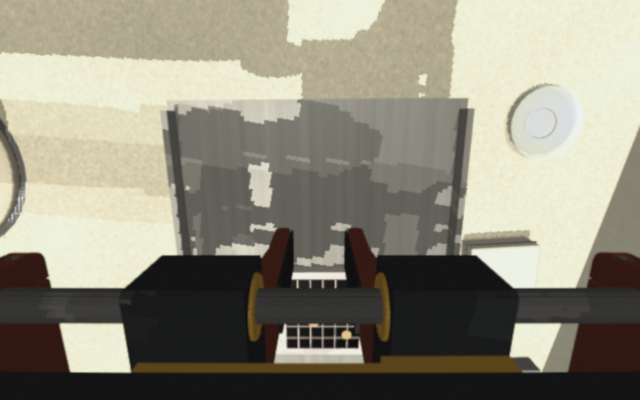

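The mount sits square against both fingertips (rear edge at row 272, grid between the fingers). Now I'll push it through the funnel into the throat.

Scaled: -60 mm is -0.08, -54 mm is -0.072.

>>> nudge_tcp(increments=[{"d":[-0.008,0,0],"finger_gap":0.3},{"d":[-0.016,0,0],"finger_gap":0.3},{"d":[-0.024,0.0007,0],"finger_gap":0.3},{"d":[-0.032,0.0013,0],"finger_gap":0.3},{"d":[-0.04,0.0013,0],"finger_gap":0.3},{"d":[-0.048,0.0013,0],"finger_gap":0.3},{"d":[-0.056,0.0013,0],"finger_gap":0.3},{"d":[-0.064,0.0013,0],"finger_gap":0.3},{"d":[-0.072,0.0013,0],"finger_gap":0.3},{"d":[-0.08,0.0013,0],"finger_gap":0.3}], only="position|wrist_f")

```text
position: [511.1, 23.4, 272.6]
wrist_force: [-0.1, 0.1, 0.4]
```

>>> nudge_tcp(increments=[{"d":[-0.0067,0,0],"finger_gap":0.3},{"d":[-0.0133,0,0],"finger_gap":0.3},{"d":[-0.02,0,0],"finger_gap":0.3}], only="position|wrist_f")

```text
position: [513.6, 8.8, 272.7]
wrist_force: [-0.6, 0.6, 0.0]
```

```bash
python3 - <<'E'
from h import *
togo(-100,0,273)
d=optics.get_image("wrist");cv2.imwrite("pics/w5.png",d["pixels"][...,::-1])
for y in range(266,362,6): print(y,d["pixels"][y,280:362:6].mean(1).astype(int))
E
```

```text
t 10.15 shift [-24.6  -0.1  -0.3] turn 0.0 now unit [[-1.246e+02  1.000e-01]] z 272.7 F [-0.6  0.6  0. ]
266 [29 14 20 95 99 96 96 97 97 97 95 16 14 32]
272 [ 22  17 116 232 231 230 230 229 229 227 227  37  14  28]
278 [ 15  13 105 136 167 135 172 133 149 130 132  54  14  17]
284 [ 18  16  55  40 118  38 173  33 119  29  65  26  12  17]
290 [41 40 40 39 39 40 41 41 39 41 39 40 41 40]
296 [44 43 44 45 41 45 45 45 44 45 44 45 44 44]
302 [51 49 50 49 50 52 50 49 50 49 48 49 50 50]
308 [53 51 52 52 53 52 54 51 53 52 51 52 53 53]
314 [51 53 51 52 51 51 51 52 52 51 52 51 53 51]
320 [49 49 50 49 49 51 50 48 49 49 49 50 48 50]
326 [ 22 227 162 103 175 103 164 130 151 111 159 109 142  49]
332 [ 64 234 145  26 161  24 129  24 101  20  91  25 208  40]
338 [226 230 181  97 174  98 146  96 129  94 136  97 164  95]
344 [222 223 155  24 135  24 126  21 131  17  98  19 122  16]
350 [226 226 225 224 224 222 222 221 221 219 219 234 233 233]
356 [ 72  69  74 108 108 106 106 107 115  98 111 126  61 172]
```

Scaled: -24 mm is -0.032, -22 mm is -0.0293.

>>> nudge_tcp(increments=[{"d":[-0.0053,0,0],"finger_gap":0.3},{"d":[-0.0107,0,0],"finger_gap":0.3},{"d":[-0.016,0,0],"finger_gap":0.3},{"d":[-0.0213,0,0],"finger_gap":0.3},{"d":[-0.0253,0,0],"finger_gap":0.3},{"d":[-0.0293,0,0],"finger_gap":0.3},{"d":[-0.032,0,0],"finger_gap":0.3},{"d":[-0.032,0,0],"finger_gap":0.3}], only="position|wrist_f")

```text
position: [517.7, -14.8, 272.6]
wrist_force: [-0.1, 0.8, 0.4]
```

```bash
python3 - <<'E'
from h import *
togo(-92,0,273)
d=optics.get_image("wrist")
for y in (260,266,272,278,284,338,350): print(y,d["pixels"][y,280:362:6].mean(1).astype(int))
E
```

```text
t 11.0 shift [-8.8 -0.1 -0.4] turn -0.0 now unit [[-1.008e+02  1.000e-01]] z 272.6 F [-0.1  0.8  0.4]
260 [ 32  15  17 173 187 182 180 180 174 170 165  15  15  34]
266 [ 29  15  24 175 187 182 178 178 172 168 164  18  18  29]
272 [ 23  16  87 173 184 181 178 178 173 169 164  27  14  30]
278 [ 17  16 155 173 184 181 177 177 171 169 164  86  15  18]
284 [ 19  12 174 171 179 177 174 173 170 167 164 148  13  19]
338 [ 69  77  78 129 129 123 199 174 127 115 104 114  74 144]
350 [ 64  69  29  50  23  14 107 187  29  24  54 124 102  75]
```

The mount has tipped over the lip. I'll back off upwards and look at the bed.

Scaled: 210 mm is 0.28, 180 mm is 0.24.

>>> nudge_tcp(increments=[{"d":[0.0133,0,0],"finger_gap":0.3},{"d":[0.0267,0,-0.0267],"finger_gap":0.3},{"d":[0.04,0,-0.08],"finger_gap":0.3},{"d":[0.08,0,-0.1333],"finger_gap":0.3},{"d":[0.1333,0,-0.1467],"finger_gap":0.3},{"d":[0.1867,0,-0.1467],"finger_gap":0.3},{"d":[0.24,0,-0.1467],"finger_gap":0.3},{"d":[0.28,0,-0.1467],"finger_gap":0.3},{"d":[0.28,0,-0.1467],"finger_gap":0.3},{"d":[0.28,0,-0.1467],"finger_gap":0.3}], only="time|position|wrist_f")

```text
time: 12.05
position: [481.5, 193.2, 382.6]
wrist_force: [0.2, -0.1, -0.1]
```

```bash
python3 - <<'E'
from h import *
d=optics.get_image("top");s=optics.get_image("side")
a=cv2.resize(d["pixels"][125:265,185:435,::-1],None,fx=2.2,fy=2.2,interpolation=3)
b=cv2.resize(d["pixels"][160:225,360:435,::-1],None,fx=4,fy=4,interpolation=3)
c=cv2.resize(s["pixels"][150:230,270:360,::-1],None,fx=3.2,fy=3.2,interpolation=3)
o=np.zeros((600,640,3),np.uint8);o[:308,:550]=a;o[310:570,:300]=b;o[310:566,310:598]=c
cv2.imwrite("pics/f.png",cv2.convertScaleAbs(o,alpha=1.6))
E
```

```text
(no output)
```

View pics/f.png

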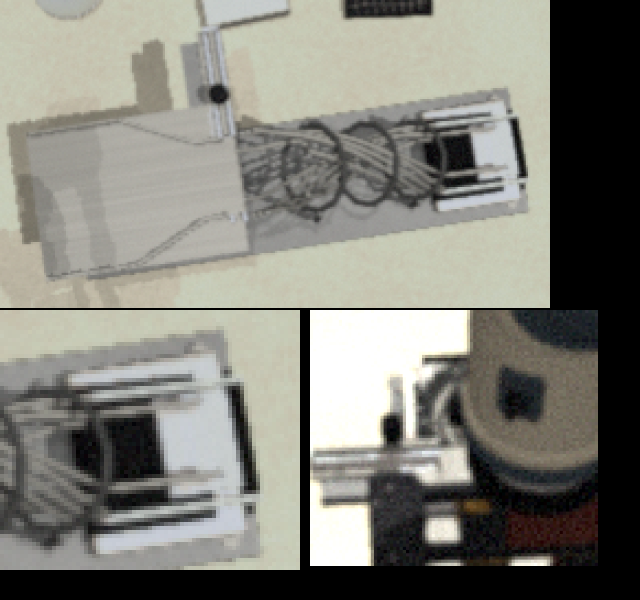

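The bare, bright plate lies on the bed from x≈160 to 237 in the lower-left crop. That is about 50 mm long, ends against the black stop, and shows no grid, so the mount is face down. The gate knob is still at its open end. I'll check numerically that everything has settled and then hand in.

>>> nudge_tcp(increments=[{"finger_gap":0.3},{"finger_gap":0.3},{"finger_gap":0.3},{"finger_gap":0.3},{"finger_gap":0.3}], only="time|wrist_f")

```text
time: 12.65
wrist_force: [-0.4, 0.2, -0.5]
```

```bash
python3 - <<'E'
from h import *
d=optics.get_image("top");f=lambda q:cv2.GaussianBlur(q,(3,3),0).astype(int)
a=d["pixels"]; old=cv2.imread("pics/top0.png")[...,::-1]
y=193
print(f(a)[y,385:428].mean(1).astype(int)); print(f(np.ascontiguousarray(old))[y,385:428].mean(1).astype(int))
# bed stop / mount geometry: mount x edges at row
e=np.abs(f(a)-f(np.ascontiguousarray(old))).mean(2)[160:225,370:435]>25
ys,xs=np.where(e);print("changed px",len(xs),xs.min()+370,xs.max()+370,ys.min()+160,ys.max()+160)
for n,(x0,y0,x1,y1) in dict(dish=(195,98,236,136),box=(272,95,318,136),tray=(338,100,384,135),vial=(420,285,445,310)).items():
    print(n,np.abs(f(a)-f(np.ascontiguousarray(old))).mean(2)[y0:y1,x0:x1].max().round(1))
E
```

```text
[ 28  34  30  21  15  12  12  12  12  12  11  10  11  19  45  83 113 125
 127 127 127 127 128 127 127 127 127 127 127 127 127 127 123 104  63  27
  21  52  94 116 121 121 120]
[ 25  32  27  17  11   9   8   9   8   5   5   7   7   9  19  40  60  71
  74  74  74  74  74  74  76  87 106 118 121 121 120 113  89  50  19   8
  16  47  87 109 113 113 113]
changed px 331 398 421 180 207
dish 8.7
box 9.3
tray 8.7
vial 9.0
```

```bash
python3 -c "
from rig import bot, optics
print(bot.finish_job())"
```

```text
the job is handed in; nothing more can be done
None
```

I opened the gate to its end stop and pushed the mount through the chute. The top camera shows it face down and home against the bed's end stop, the gate still open and the bench items unmoved; I handed the job in at about 12.7 s, but no verdict came back.

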